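# Slide the paste tin under the low riser

## Task

Put the round lidded paste tin away under the low metal riser shelf: slide it in, upright on the counter, through the open front until no more than a finger's breadth of it (about 15 mm) sticks out, and let it go. Leave the tape spool and the grey pipe elbow where they are.

Things in the scene. Friction and masses are not known exactly. Their poses are not given: they have to be found in the camera images.
- tin: Round tin with a closed slip lid (green lid, pale body), 62 mm in diameter, 34 mm high, about 0.1 kg, standing loose on the counter. Origin at the centre of its underside, z up. It can be gripped from above across its 62 mm diameter in any direction, and slides when pushed at its side.
- riser: Plain grey metal riser shelf fixed to the counter: 160 mm wide (y), 110 deep (x), 46 high, 4 mm sheet: top, two side walls, back wall, no floor, so things slide on the counter. Inside 152 wide, 42 high, 106 deep; front open. A marker pen fixed along the rear of its top reaches 63 mm up, 75 to 95 mm behind the front edge. Origin at the centre of its underside. Turned up to 18 degrees.
- riser_mouth (a point): Centre of the riser's open front, at counter height, straight below the front edge of its top sheet (55 mm in front of the riser's origin). x points horizontally into the riser, y to the left as seen when looking in, z up.
- tape_spool: Bystander: a flat yellow and white thread-tape spool, 53 mm in diameter, 16 mm high, lying on the counter. Origin at the centre of its underside.
- grey_elbow: Bystander: a grey plastic pipe elbow, 42 x 42 x 26 mm, lying on the counter. Origin at the centre of its underside.

How it is judged:
By the outcome, as a careful person would: the job done as asked, in the order asked, and still so for the second after the job is handed in, with the robot touching nothing.
It also fails if it takes over 45 s, if anything falls off the work surface, if the arm or the gripper's body presses on something with over 40 N, if the wrist force passes 120 N, or if a joint passes its speed limit or range.

## Robot

A 6-joint arm with a two-finger parallel gripper is mounted at the origin on the work surface; the furniture and walls round the work are solid. World frame = base frame: x ahead of the robot, y to its left, z up, the work surface at z = 0. Lengths are in m, angles in degrees, forces in N, time in s.
With the tool pointing down it reaches from about 0.3 to 0.875 m from the base axis. Payload 4.2 kg.
Tool frame: the origin (TCP) lies midway between the tips of the shut fingers; the grasp point (between the pads) lies 19 mm behind it; z points along the fingers, y is the line along which they close (so a half turn about z gives the same grasp; the last joint's range is limited). The gripper opens to 85 mm and grips with 20 to 120 N. Pads are 22 mm wide; open, the fingers measure 114 mm over their backs; the gripper's body (76 mm by 85 mm) begins 54 mm behind the grasp point. The pads swing forward as they close: fully open they stand 13 mm farther back than shut.
Start: joints at [-1.146, 18.312, 89.639, -0, 72.044, -1.146], TCP at [0.575, 0, 0.231] pointing down, gripper open.
Joint ranges: [-177.97, 177.97], [-48.28, 115.42], [12.27, 149.76], [-77.06, 257.06], [2.81, 150.46], [-146.56, 146.56]. Speed limits (degrees/s): [147.25, 147.25, 180, 180, 180, 180].

## Interface

Orientations are given as a 3x3 rotation matrix whose columns are the frame's x, y, z axes.
In Python, from station import robot gives the robot as it stands. The module is installed in compiled form; this text tells all that it offers.
- The arm moves only by the tool step_arm, never from a script. Its argument "increments" is a list of rows, each a list of 4 numbers: the shift along the tool's x, y, z in cm, then the turn about the tool's z in rad. A call has exactly 5 rows; each row shifts and turns the commanded pose from where the row before left it, along the tool's axes as they then stand; what a row does not reach is not made up. A row lasts 1/10 s, in which the tool goes at most 50 mm and 8.59 degrees, less where a joint would pass 70% of its speed; a pose out of reach is approached as far as the arm can. A call is refused whole if a number of a shift passes 5 or a number of a turn 0.15, either way. A call with a gripper value outside its range is refused whole. "jaw" is the closure in counts, from 0 (fully open) to 255 (shut), set as the call begins (left out, the last holds). The fingers move at their own pace and stop on an object; "newtons" is the grip in N (left out, the last holds). Time passes only in rows, so rows that do not move let the fingers close, or fill a call up. It gives the time, the measured TCP pose, the force, the opening and the grip force at its end, in the units of the state.
- robot.sense(): the state, without advancing time (a new reading comes with each control period).
- robot.capture(name): name is "scene" or "side" or "wrist"; returns the picture (400x640x3 uint8, blue, green, red); there is no depth.
- robot.camera_info(name): a dict with "mtx" (3x3 intrinsics, pixels), "R" (3x3) and "t" (3): a world point X has camera coordinates R X + t. Camera axes: x right, y down, z forward; pixel columns grow to the right and rows downward; lengths in m; the calibration is good to about 2 mm. The wrist camera is an equidistant fisheye: a pixel r from the principal point sees the ray r / f radians off the axis. A picture is of the moment at which its call begins: read the wrist's pose just before it. camera_info takes no time and is no camera call; for the wrist camera it gives the pose at the moment of the call.
- robot.sign_off(): hands the job in; it is judged then, once.
The state is a dict: "t": time; "joints": joint angles; "qd": joint speeds; "effort": joint torques, N m; "tool_pos": TCP position; "ee_rot": TCP orientation; "ft_force": force on the tool from outside, world axes, zero at the start; "torque": the same for the moment, N m; "grip_width": finger opening in m; "finger_force": force on a finger pad.
Only numpy, scipy, OpenCV 4.12 (cv2) and the standard library are available. Lean on these libraries where they do the work, as an engineer would, in place of code of your own. Each camera call takes 0.05 s, during which the arm holds its last target. There are 200 camera calls.

## Working session

There is one attempt and no reset: what is moved stays moved. The work goes in short steps, Python scripts to look and compute and a tool call to move; the robot and the scene stay as the last step left them, time stands still between calls to the robot, and variables do not carry over. Pictures are saved under pics/ and viewed, at most 10 in all, crops included, and the job is handed in when it is done.

Besides the shell and the picture viewer there is one more tool, called after ">>>" by a JSON object that holds its "api" and its "payload", one argument or row to a line. step_arm: Moves the arm, as the interface text tells. Its arguments: {"type":"object","properties":{"increments":{"type":"array","items":{"type":"array","items":{"type":"number"}}},"jaw":{"type":"number"},"newtons":{"type":"number"}},"required":["increments"]}

```bash
mkdir -p pics
cat > h.py <<'E'
from station import robot
import numpy as np, cv2
def ray(name,u,v):
    c=robot.camera_info(name);K=np.array(c["mtx"]);R=np.array(c["R"]);t=np.array(c["t"])
    d=np.array([(u-K[0,2])/K[0,0],(v-K[1,2])/K[1,1]])
    if name=="wrist":
        r=np.hypot(*d);s=np.sin(r)/max(r,1e-9);d=np.array([d[0]*s,d[1]*s,np.cos(r)])
    else: d=np.array([d[0],d[1],1.])
    return -R.T@t, R.T@d
def at(name,u,v,z):
    o,d=ray(name,u,v);return o+d*(z-o[2])/d[2]
E
python3 - <<'E'
from h import *
a=robot.capture("scene");b=robot.capture("side")
cv2.imwrite("pics/a.png",a);cv2.imwrite("pics/b.png",b);cv2.imwrite("pics/c.png",robot.capture("wrist"))
for n in("scene","side","wrist"):
    print(n,ray(n,320,200))
s=robot.sense();print(s["t"],s["tool_pos"],s["ee_rot"])
E
```

```text
scene (array([0.15351249, 0.50988441, 0.50811433]), array([ 0.49069504, -0.65687575, -0.57320857]))
side (array([ 0.41142868, -0.91299114,  0.41534181]), array([ 0.14487488,  0.89819298, -0.41518126]))
wrist (array([0.57447819, 0.07957673, 0.37368336]), array([ 0.0055242 , -0.30448457, -0.95250125]))
0.15 [5.74645784e-01 1.86039286e-06 2.30671698e-01] [[ 6.20039460e-06  9.99999064e-01 -1.36821352e-03]
 [ 1.00000000e+00 -6.16308960e-06  2.72696983e-05]
 [ 2.72612403e-05 -1.36821369e-03 -9.99999064e-01]]
```

View pics/a.png

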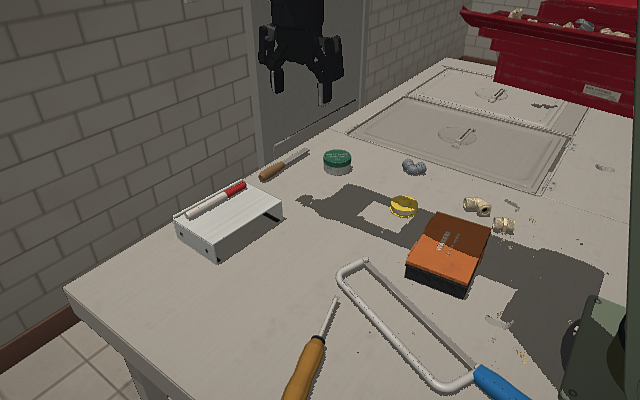

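View pics/b.png

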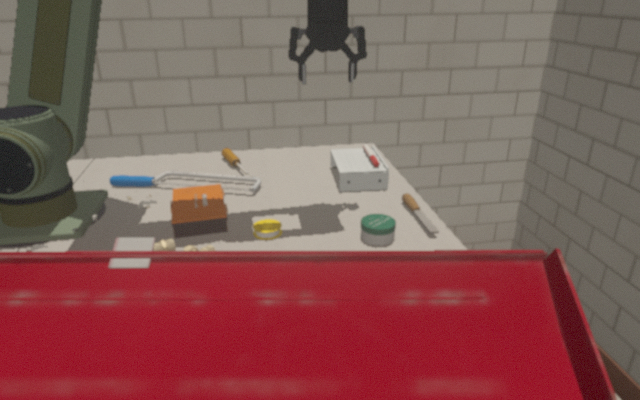

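View pics/c.png

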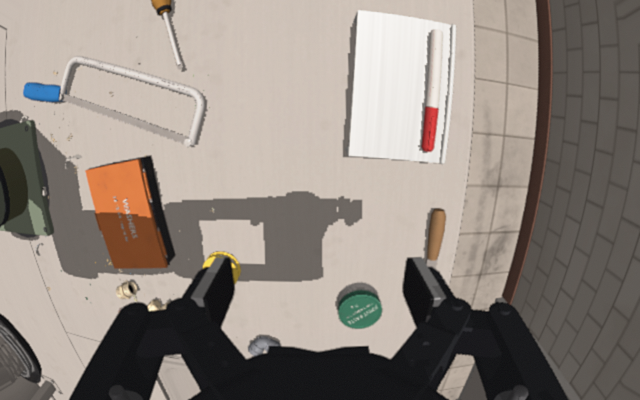

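The scene view shows the riser with its mouth toward the robot (wrist: top corners at (360,11), (350,157), (445,163), (455,24)). The tin lid is at wrist (360,307) and scene (337,157). The spool is at scene (404,206) and the elbow at scene (414,167).

Run:
```python
from h import *
np.set_printoptions(precision=4,suppress=True)
for p in[(360,11),(350,157),(445,163),(455,24)]:print("riser w",at("wrist",*p,.046))
for p in[(174,223),(218,250),(283,205),(243,183)]:print("riser s",at("scene",*p,.046))
print("tin w",at("wrist",360,308,.034),"s",at("scene",337,157,.034),"side",at("side",378,222,.034))
print("spool",at("scene",404,202,.016),at("side",267,225,.016),"elbow",at("scene",414,167,.013))
print("box",at("scene",490,235,.04),at("wrist",172,265,.05),at("wrist",150,157,.05))
for n in"ac":
    im=cv2.imread(f"pics/{n}.png");h=cv2.cvtColor(im,cv2.COLOR_BGR2HSV)
    m=cv2.inRange(h,(60,90,40),(90,255,255));k,l,st,ce=cv2.connectedComponentsWithStats(m)
    i=1+np.argmax(st[1:,4]);print(n,ce[i],st[i])
    print(at({"a":"scene","c":"wrist"}[n],*ce[i],.030))
```

```text
riser w [0.618  0.1825 0.046 ]
riser w [0.6085 0.0233 0.046 ]
riser w [0.7185 0.0191 0.046 ]
riser w [0.7257 0.1796 0.046 ]
riser s [0.71   0.1831 0.046 ]
riser s [0.5971 0.1863 0.046 ]
riser s [0.5939 0.0327 0.046 ]
riser s [0.7052 0.0226 0.046 ]
tin w [ 0.6316 -0.1841  0.034 ] s [ 0.6279 -0.1889  0.034 ] side [ 0.6303 -0.1984  0.034 ]
spool [ 0.4382 -0.1455  0.016 ] [ 0.4371 -0.1411  0.016 ] elbow [ 0.4849 -0.2839  0.013 ]
box [ 0.263  -0.1126  0.04  ] [ 0.3839 -0.1127  0.05  ] [0.3775 0.0291 0.05  ]
a [336.6096 158.6607] [324 150  27  18 333]
[ 0.6284 -0.1881  0.03  ]
c [358.9568 307.9609] [339 291  42  37 972]
[ 0.6308 -0.1871  0.03  ]
```

>>> {"api": "step_arm", "payload": {
  "increments": [
    [-3.7, 1.1, 1.6, 0],
    [-3.7, 1.1, 1.6, 0],
    [-3.7, 1.1, 1.6, 0],
    [-3.7, 1.1, 1.6, 0],
    [-3.9, 1.1, 1.6, 0]
  ],
  "jaw": 0,
  "newtons": 30
}}

```text
t: 0.65
tool_pos: [0.6301, -0.1882, 0.1504]
ee_rot: [[-0.0, 1.0, -0.0], [1.0, 0.0, 0.0], [0.0, -0.0, -1.0]]
ft_force: [0.5, 0.8, 0.1]
grip_width: 0.0853
finger_force: 0.0
```

>>> {"api": "step_arm", "payload": {
  "increments": [
    [0, 0, 0, 0.147],
    [0, 0, 0, 0.147],
    [0, 0, 0, 0.147],
    [0, 0, 0, 0.147],
    [0, 0, 0, 0.147]
  ]
}}

```text
t: 1.15
tool_pos: [0.6298, -0.187, 0.1508]
ee_rot: [[0.675, 0.738, -0.001], [0.738, -0.675, 0.0], [-0.0, -0.001, -1.0]]
ft_force: [-0.2, -0.4, -0.5]
grip_width: 0.0853
finger_force: 0.0
```

>>> {"api": "step_arm", "payload": {
  "increments": [
    [0, 0, 0, 0.147],
    [0, 0, 0, 0.147],
    [0, 0, 0, 0.147],
    [0, 0, 0, 0.147],
    [0, 0, 0, 0.147]
  ]
}}

```text
t: 1.65
tool_pos: [0.6298, -0.187, 0.1509]
ee_rot: [[0.996, 0.095, -0.001], [0.095, -0.996, 0.0], [-0.001, -0.0, -1.0]]
ft_force: [0.1, -1.7, 0.2]
grip_width: 0.0855
finger_force: 0.0
```

>>> {"api": "step_arm", "payload": {
  "increments": [
    [0, 0, 0, 0.14],
    [0, 0, 0, 0],
    [0, 0, 0, 0],
    [0, 0, 0, 0],
    [0, 0, 0, 0]
  ]
}}

```text
t: 2.15
tool_pos: [0.63, -0.187, 0.1513]
ee_rot: [[0.999, -0.038, -0.0], [-0.038, -0.999, 0.0], [-0.0, -0.0, -1.0]]
ft_force: [0.1, 0.5, -0.5]
grip_width: 0.0852
finger_force: 0.0
```

Run:
```python
from h import *
np.set_printoptions(precision=4,suppress=True)
s=robot.sense();print(s["t"],s["tool_pos"],s["ee_rot"],s["joints"],s["grip_width"])
im=robot.capture("wrist");cv2.imwrite("pics/d.png",im);h=cv2.cvtColor(im,cv2.COLOR_BGR2HSV)
m=cv2.inRange(h,(60,90,40),(90,255,255));k,l,st,ce=cv2.connectedComponentsWithStats(m)
i=1+np.argmax(st[1:,4]);print(ce[i],st[i],at("wrist",*ce[i],.032))
```

```text
2.15 [ 0.63   -0.187   0.1513] [[ 0.9993 -0.038  -0.    ]
 [-0.038  -0.9993  0.    ]
 [-0.     -0.     -1.    ]] [-17.536   28.7628  84.7571   0.0016  66.4831  74.6423] 0.08522467560922767
[323.8327 190.7653] [ 290  158   68   67 2863] [ 0.6337 -0.192   0.032 ]
```

View pics/d.png

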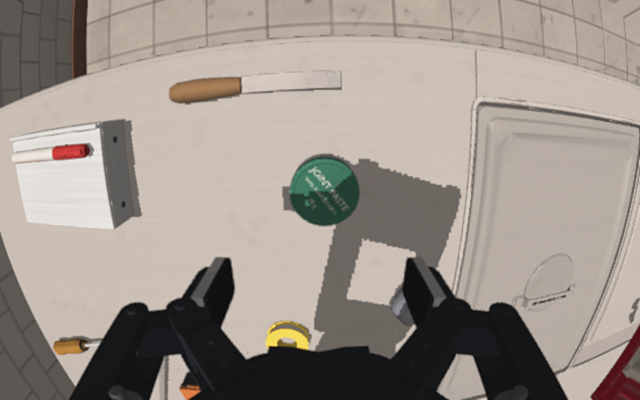

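The tin lid is centred at (324,191), between and ahead of the fingers, at about (0.633, -0.191). The riser is at upper left, with top corners near (100,122) and (113,228).

>>> {"api": "step_arm", "payload": {
  "increments": [
    [0.3, 0.35, 2, 0],
    [0, 0, 3.5, 0],
    [0, 0, 3.5, 0],
    [0, 0, 3, 0],
    [0, 0, 2, 0]
  ]
}}

```text
t: 2.7
tool_pos: [0.6317, -0.1902, 0.0088]
ee_rot: [[0.999, -0.038, -0.003], [-0.038, -0.999, 0.001], [-0.003, -0.001, -1.0]]
ft_force: [0.6, 0.3, -0.3]
grip_width: 0.0854
finger_force: 0.0
```

>>> {"api": "step_arm", "payload": {
  "increments": [
    [0, 0, 0, 0],
    [0, 0, 0, 0],
    [0, 0, 0, 0],
    [0, 0, 0, 0],
    [0, 0, 0, 0]
  ],
  "jaw": 255,
  "newtons": 30
}}

```text
t: 3.2
tool_pos: [0.6334, -0.1908, 0.0125]
ee_rot: [[0.999, -0.039, 0.002], [-0.039, -0.999, -0.001], [0.002, 0.001, -1.0]]
ft_force: [0.6, -0.1, -1.3]
grip_width: 0.0613
finger_force: 32.7
```

>>> {"api": "step_arm", "payload": {
  "increments": [
    [0, 0, 0, 0],
    [0, 0, 0, 0],
    [0, 0, -1, 0],
    [0, 0, -1, 0],
    [0, 0, -1, 0]
  ]
}}

```text
t: 3.7
tool_pos: [0.6332, -0.1908, 0.0427]
ee_rot: [[0.999, -0.039, 0.001], [-0.039, -0.999, -0.0], [0.001, 0.0, -1.0]]
ft_force: [0.3, -0.2, -1.1]
grip_width: 0.0611
finger_force: 32.9
```

>>> {"api": "step_arm", "payload": {
  "increments": [
    [-3, 0, -2, 0],
    [-3, 0, -1, 0],
    [-3, 0, 0, 0],
    [-2.2, -3, 0, 0],
    [0, -4.5, 0, 0]
  ]
}}

```text
t: 4.2
tool_pos: [0.5211, -0.1121, 0.0724]
ee_rot: [[0.999, -0.044, -0.001], [-0.044, -0.999, -0.0], [-0.001, 0.0, -1.0]]
ft_force: [1.5, 0.5, -1.4]
grip_width: 0.0613
finger_force: 33.1
```

>>> {"api": "step_arm", "payload": {
  "increments": [
    [0, -4.5, 0, 0],
    [0, -4.5, 0, 0],
    [0, -4.5, 0, 0],
    [0, -4.5, 0, 0],
    [0, -4, 0, 0]
  ]
}}

```text
t: 4.7
tool_pos: [0.5329, 0.1108, 0.0726]
ee_rot: [[0.999, -0.039, 0.002], [-0.039, -0.999, 0.001], [0.002, -0.001, -1.0]]
ft_force: [-0.1, 0.3, -1.0]
grip_width: 0.0613
finger_force: 33.1
```

>>> {"api": "step_arm", "payload": {
  "increments": [
    [0, 0, 0, 0],
    [0, 0, 0, 0],
    [0, 0, 0, 0],
    [0, 0, 0, 0],
    [0, 0, 0, 0]
  ]
}}

```text
t: 5.2
tool_pos: [0.5326, 0.1074, 0.0715]
ee_rot: [[0.999, -0.041, 0.0], [-0.041, -0.999, -0.0], [0.0, 0.0, -1.0]]
ft_force: [-0.4, 0.3, -0.9]
grip_width: 0.0614
finger_force: 33.2
```

Run:
```python
from h import *
np.set_printoptions(precision=4,suppress=True)
s=robot.sense();print(s["t"],s["tool_pos"],s["ee_rot"],s["grip_width"])
c=robot.camera_info("wrist");np.savez("e.npz",**{k:np.array(v) for k,v in c.items() if k in("mtx","R","t")})
cv2.imwrite("pics/e.png",robot.capture("wrist"))
```

```text
5.2 [0.5326 0.1074 0.0715] [[ 0.9992 -0.0411  0.0001]
 [-0.0411 -0.9992 -0.0001]
 [ 0.0001  0.0001 -1.    ]] 0.0613977797443186
```

View pics/e.png

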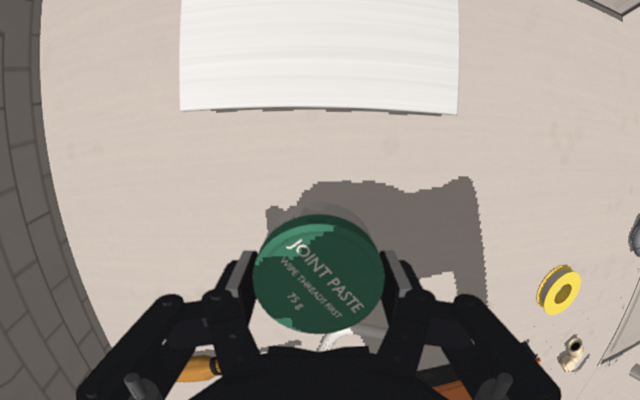

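The tin is held. The riser's front edge runs from (180,110) on the left to (457,115) on the right, and the tin faces the mouth.

Run:
```python
from h import *
np.set_printoptions(precision=4,suppress=True)
L=at("wrist",180,110,.046);R=at("wrist",457,115,.046);n=L-R
print(L,R,np.linalg.norm(n),"mouth",(L+R)/2,"yaw",np.degrees(np.arctan2(-n[0],n[1])))
s=robot.sense();T=np.array(s["ee_rot"]);print("mouth in tool",T.T@((L+R)/2-s["tool_pos"])*100)
```

```text
[0.6154 0.1834 0.046 ] [0.606  0.0248 0.046 ] 0.15882752174552978 mouth [0.6107 0.1041 0.046 ] yaw -3.3677847113496346
mouth in tool [7.8157 0.0219 2.5447]
```

>>> {"api": "step_arm", "payload": {
  "increments": [
    [1, 0, 1.8, 0],
    [1, 0, 1.8, 0],
    [1, 0, 1.4, 0],
    [1, 0, 0.5, 0],
    [1, 0, 0.3, 0]
  ]
}}

```text
t: 5.75
tool_pos: [0.583, 0.1061, 0.013]
ee_rot: [[0.999, -0.04, -0.001], [-0.04, -0.999, -0.0], [-0.001, 0.0, -1.0]]
ft_force: [-0.3, 0.5, -1.1]
grip_width: 0.0613
finger_force: 33.2
```

>>> {"api": "step_arm", "payload": {
  "increments": [
    [0, 0, 0.05, 0],
    [0, 0, 0, 0],
    [0, 0, 0, 0],
    [0, 0, 0, 0],
    [0, 0, 0, 0]
  ]
}}

```text
t: 6.25
tool_pos: [0.5823, 0.1067, 0.0132]
ee_rot: [[0.999, -0.039, 0.0], [-0.039, -0.999, 0.0], [0.0, -0.0, -1.0]]
ft_force: [0.7, 0.6, -0.6]
grip_width: 0.0612
finger_force: 33.2
```

>>> {"api": "step_arm", "payload": {
  "increments": [
    [0, 0, 0, 0],
    [0, 0, 0, 0],
    [0, 0, 0, 0],
    [0, 0, 0, 0],
    [0, 0, -1, 0]
  ],
  "jaw": 0
}}

```text
t: 6.75
tool_pos: [0.5815, 0.1064, 0.022]
ee_rot: [[0.999, -0.039, -0.003], [-0.039, -0.999, -0.001], [-0.003, 0.001, -1.0]]
ft_force: [-1.4, 0.1, -0.0]
grip_width: 0.0853
finger_force: 0.0
```

>>> {"api": "step_arm", "payload": {
  "increments": [
    [0, 0, -2.5, 0],
    [0, 0, -3, 0],
    [-2.5, 0, -1, 0],
    [-2.5, 0, 0, 0],
    [-2, 0, 0, 0]
  ]
}}

```text
t: 7.25
tool_pos: [0.5117, 0.1094, 0.0891]
ee_rot: [[0.999, -0.039, 0.001], [-0.039, -0.999, 0.0], [0.001, -0.0, -1.0]]
ft_force: [0.2, 0.1, -0.1]
grip_width: 0.0853
finger_force: 0.0
```

>>> {"api": "step_arm", "payload": {
  "increments": [
    [0, 0, 0, 0],
    [0, 0, 0, 0],
    [0, 0, 0, 0],
    [0, 0, 0, 0],
    [0, 0, 0, 0]
  ],
  "jaw": 140
}}

```text
t: 7.75
tool_pos: [0.5132, 0.1093, 0.0877]
ee_rot: [[0.999, -0.039, 0.0], [-0.039, -0.999, -0.0], [0.0, -0.0, -1.0]]
ft_force: [0.5, -0.3, 0.3]
grip_width: 0.0385
finger_force: 0.0
```

Run:
```python
from h import *
s=robot.sense();print(s["t"],s["tool_pos"],s["grip_width"])
im=robot.capture("wrist");h=cv2.cvtColor(im,cv2.COLOR_BGR2HSV)
m=cv2.inRange(h,(60,90,40),(90,255,255));k,l,st,ce=cv2.connectedComponentsWithStats(m)
i=1+np.argmax(st[1:,4]);print(ce[i],st[i],at("wrist",*ce[i],.032))
cv2.imwrite("pics/f.png",im)
```

```text
7.75 [0.51322913 0.10928723 0.08767706] 0.03854514689576169
[317.8623615  120.55869114] [ 271   76   96   92 5776] [0.58172943 0.10685974 0.032     ]
```

View pics/f.png

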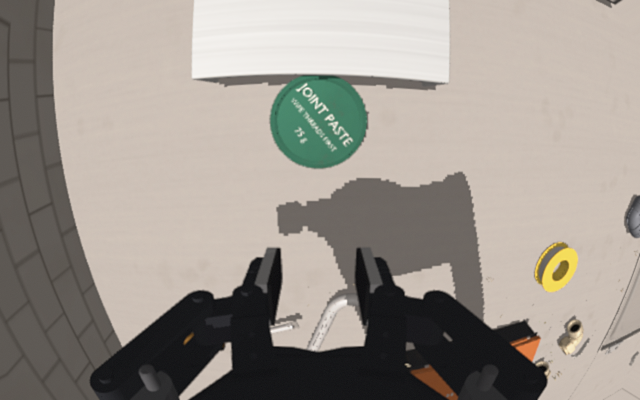

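The tin stands in front of the mouth with its lid at (318,120). The fingers straddle its axis, and the saw frame tip at about (345,297) lies behind them.

Run:
```python
from h import *
for p in[(340,293),(298,325),(355,300)]:print(at("wrist",*p,.008))
L=at("wrist",192,79,.046);R=at("wrist",449,83,.046);print(L,R)
```

```text
[0.43584952 0.09349815 0.008     ]
[0.40017621 0.13255312 0.008     ]
[0.4273755  0.08026488 0.008     ]
[0.61454273 0.18309898 0.046     ] [0.60609674 0.02477067 0.046     ]
```

>>> {"api": "step_arm", "payload": {
  "increments": [
    [0.6, 0, 1.5, 0],
    [0.6, 0, 2, 0],
    [0, 0, 2, 0],
    [0, 0, 1.5, 0],
    [0, 0, 0.5, 0]
  ],
  "jaw": 190
}}

```text
t: 8.3
tool_pos: [0.5235, 0.1085, 0.0102]
ee_rot: [[0.999, -0.039, -0.004], [-0.039, -0.999, -0.001], [-0.004, 0.001, -1.0]]
ft_force: [-0.4, 0.8, -0.4]
grip_width: 0.0215
finger_force: 0.0
```

>>> {"api": "step_arm", "payload": {
  "increments": [
    [0, 0, 0, 0],
    [0.5, 0, 0, 0],
    [0.5, 0, 0, 0],
    [0.7, 0, 0, 0],
    [0.7, 0, 0, 0]
  ]
}}

```text
t: 8.8
tool_pos: [0.5493, 0.1079, 0.0134]
ee_rot: [[0.999, -0.039, 0.001], [-0.039, -0.999, 0.0], [0.001, -0.0, -1.0]]
ft_force: [-0.7, -0.7, 1.2]
grip_width: 0.0218
finger_force: 0.6
```

>>> {"api": "step_arm", "payload": {
  "increments": [
    [0.7, 0, 0, 0],
    [0.7, 0, 0, 0],
    [0.7, 0, 0, 0],
    [0.7, 0, 0, 0],
    [0.7, 0, 0, 0]
  ]
}}

```text
t: 9.3
tool_pos: [0.584, 0.1065, 0.0128]
ee_rot: [[0.999, -0.039, -0.0], [-0.039, -0.999, -0.0], [-0.0, 0.0, -1.0]]
ft_force: [-0.8, -0.5, 1.1]
grip_width: 0.0214
finger_force: 0.7
```

>>> {"api": "step_arm", "payload": {
  "increments": [
    [0.4, 0, 0, 0],
    [0.4, 0, 0, 0],
    [0.3, 0, 0, 0],
    [0.2, 0, 0, 0],
    [0, 0, 0, 0]
  ]
}}

```text
t: 9.8
tool_pos: [0.5969, 0.106, 0.0128]
ee_rot: [[0.999, -0.039, 0.001], [-0.039, -0.999, 0.0], [0.001, -0.0, -1.0]]
ft_force: [0.4, 0.3, -0.6]
grip_width: 0.0218
finger_force: 0.0
```

>>> {"api": "step_arm", "payload": {
  "increments": [
    [-0.5, 0, 0, 0],
    [-1.5, 0, 0, 0],
    [-2.5, 0, 0, 0],
    [-2.5, 0, -2, 0],
    [-1, 0, -4, 0]
  ]
}}

```text
t: 10.3
tool_pos: [0.511, 0.1086, 0.0705]
ee_rot: [[0.999, -0.039, -0.01], [-0.039, -0.999, -0.002], [-0.01, 0.002, -1.0]]
ft_force: [1.0, -0.6, 0.9]
grip_width: 0.0218
finger_force: 0.0
```

>>> {"api": "step_arm", "payload": {
  "increments": [
    [0, 0, -3, 0],
    [0, 0, 0, 0],
    [0, 0, 0, 0],
    [0, 0, 0, 0],
    [0, 0, 0, 0]
  ]
}}

```text
t: 10.8
tool_pos: [0.5157, 0.109, 0.1015]
ee_rot: [[0.999, -0.039, -0.003], [-0.039, -0.999, -0.001], [-0.003, 0.001, -1.0]]
ft_force: [1.3, 0.8, 0.3]
grip_width: 0.0217
finger_force: 0.0
```

Run:
```python
from h import *
s=robot.sense();print(s["t"],s["tool_pos"],s["grip_width"])
w=robot.capture("wrist");a=robot.capture("scene")
g=np.vstack([cv2.resize(w[0:200,160:480],(640,400)) ,cv2.resize(a[150:270,160:480],(640,200))])
cv2.imwrite("pics/g.png",g)
for n,im in(("wrist",w),("scene",a)):
    m=cv2.inRange(cv2.cvtColor(im,cv2.COLOR_BGR2HSV),(60,90,40),(90,255,255));k,l,st,ce=cv2.connectedComponentsWithStats(m)
    if k>1:
        i=1+np.argmax(st[1:,4]);print(n,st[i])
        if n=="wrist":
            b=st[i];p=at(n,b[0]+b[2]/2,b[1]+b[3],.03);print("rear of lid",p)
```

```text
10.8 [0.51568036 0.10900633 0.10153339] 0.021706996310880765
wrist [296  81  44   7 207]
rear of lid [0.60623357 0.10567755 0.03      ]
scene [230 218  27  20 223]
```

View pics/g.png

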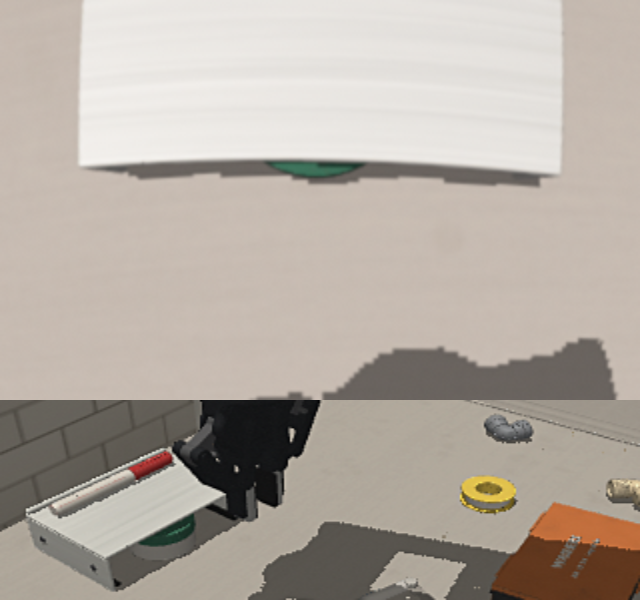

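The tin is upright under the riser. Only a sliver of lid shows at crop (315,170), about 4–5 mm out. The spool and elbow have not moved, and the gripper is clear.

```bash
python3 -c "
from station import robot
print(robot.sign_off())"
```

```text
the job is handed in; nothing more can be done
None
```

The tin is standing upright under the riser shelf with about 5 mm sticking out, released, with the spool and elbow left where they were, and the job is handed in.

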